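# Click-test the push-button stations

## Task

Click-test the three grey push-button stations where they stand, one after another from the robot's right to its left: press each button fully home and let go. Leave those whose button stays in where they are, still pressed in, and set any station whose button springs back out gently, not dropped, flat and upright inside the shallow wooden tray; leave everything else on the bench as it is.

Things in the scene. Friction and masses are not known exactly. Their poses are not given: they have to be found in the camera images.
- station_a_mid (a point): Centre of a loose grey plastic push-button station: a rounded box 100 mm long (its x), 56 mm wide (its y), 48 mm high (its z, up), standing on the bench, about 0.35 kg. The point is on its centre line, 24 mm above its underside. A round black push-button cap stands in the middle of its top; a small black cable plug sticks 8 mm out of its +x end. The three stations look alike; grip across the 56 mm width, below the cap.
- cap_a (a point): Centre of the top face of station a's round cap (38 mm diameter). It stands 69 mm above the station's underside when the button is out and moves down with it.
- button_a (a joint): How far the button of station a is pressed in, m: 0 = out (as at the start), 0.014 = end of its travel. Pressing takes up to about 7 N (a click on the way). A sound button, pressed to the end and let go, catches at about 0.012 and stays in (let go before it clicks it comes back out; pressed again it just stays in); a faulty one springs back out to 0.
- station_b_mid (a point): Centre of a loose grey plastic push-button station: a rounded box 100 mm long (its x), 56 mm wide (its y), 48 mm high (its z, up), standing on the bench, about 0.35 kg. The point is on its centre line, 24 mm above its underside. A round black push-button cap stands in the middle of its top; a small black cable plug sticks 8 mm out of its +x end. The three stations look alike; grip across the 56 mm width, below the cap.
- cap_b (a point): Centre of the top face of station b's round cap (38 mm diameter). It stands 69 mm above the station's underside when the button is out and moves down with it.
- button_b (a joint): How far the button of station b is pressed in, m: 0 = out (as at the start), 0.014 = end of its travel. Pressing takes up to about 7 N (a click on the way). A sound button, pressed to the end and let go, catches at about 0.012 and stays in (let go before it clicks it comes back out; pressed again it just stays in); a faulty one springs back out to 0.
- station_c_mid (a point): Centre of a loose grey plastic push-button station: a rounded box 100 mm long (its x), 56 mm wide (its y), 48 mm high (its z, up), standing on the bench, about 0.35 kg. The point is on its centre line, 24 mm above its underside. A round black push-button cap stands in the middle of its top; a small black cable plug sticks 8 mm out of its +x end. The three stations look alike; grip across the 56 mm width, below the cap.
- cap_c (a point): Centre of the top face of station c's round cap (38 mm diameter). It stands 69 mm above the station's underside when the button is out and moves down with it.
- button_c (a joint): How far the button of station c is pressed in, m: 0 = out (as at the start), 0.014 = end of its travel. Pressing takes up to about 7 N (a click on the way). A sound button, pressed to the end and let go, catches at about 0.012 and stays in (let go before it clicks it comes back out; pressed again it just stays in); a faulty one springs back out to 0.
- tray: Shallow open wooden set-aside tray fixed to the bench, 206 x 186 mm outside (x, y), walls 8 mm thick and 18 mm high, floor 8 mm thick: the inside is 190 x 170 mm. Origin under its centre, at bench level; z up.
- speaker: Orange radio speaker fixed to the bench, 85 x 125 mm (x, y) and 123 mm high with its handle; origin under its centre. Not part of the job.
- saucer: Loose white ceramic saucer, 140 mm across, 20 mm high; origin under its centre. Not part of the job.
- clip: Loose stainless steel spring clip, about 75 x 26 x 26 mm (x, y, z); origin under its middle. Not part of the job.
- screwdriver: Loose screwdriver lying along its x, 200 mm long and 27 mm thick; origin under its middle. Not part of the job.
- hex_case: Loose open hinged case of steel hex drivers, 85 x 150 mm base (x, y), 18 mm high, with its lid standing 90 mm high at the far (+x) side; origin under its base centre. Not part of the job.
- switch_box: Grey plastic switch box with a steel toggle lever, fixed to the bench, 90 x 75 x 50 mm and 117 mm high with the lever; origin under its centre. It has no push button. Not part of the job.
- mug: Loose white mug, 80 mm across plus a handle sticking 38 mm out to its +y, 85 mm high; origin under its centre. Not part of the job.
Not all that is in view belongs to the job. What is shaped like the part that bears station_a_mid but purple or red is not meant.

How it is judged:
By the outcome, as a careful person would: the job done as asked, in the order asked, and still so for the second after the job is handed in, with the robot touching nothing.
It also fails if it takes over 67 s, if anything falls off the work surface, if the arm or the gripper's body presses on something with over 40 N, if the wrist force passes 120 N, or if a joint passes its speed limit or range.

## Robot

A 6-joint arm with a two-finger parallel gripper is mounted at the origin on the work surface. World frame = base frame: x ahead of the robot, y to its left, z up, the work surface at z = 0. Lengths are in mm, angles in degrees, forces in N, time in s.
With the tool pointing down it reaches from about 300 to 850 mm from the base axis. Payload 4.2 kg.
Tool frame: the origin (TCP) lies at the very end of the fingers, on their centre line; the grasp point (between the pads) lies env.grip_point_offset behind it (env.grip_point_offset is the distance from the TCP to the grasp point, in mm); z points along the fingers, y is the direction in which the jaws open and shut (so a half turn about z gives the same grasp; the last joint's range is limited). The gripper opens to 91 mm and grips with 3 to 60 N. Pads are 32 mm wide; open, the fingers measure 118 mm over their backs; the gripper's body (76 mm by 178 mm) begins 60 mm behind the grasp point.
Start: joints at [72.193, 18.312, 89.639, -0, 72.044, -1.146], TCP at [164.866, 550.876, 190.676] pointing down, gripper open.
Joint ranges: [-177.97, 177.97], [-48.28, 115.42], [12.27, 149.76], [-77.06, 257.06], [2.81, 150.46], [-146.56, 146.56]. Speed limits (degrees/s): [147.25, 147.25, 180, 180, 180, 180].

## Interface

Orientations are given as [roll, pitch, yaw] about the fixed x, y, z axes, in that order (R = Rz(yaw) Ry(pitch) Rx(roll)).
In Python, from workcell import env, grab_frame, camera_params gives the robot as it stands. The module is installed in compiled form; this text tells all that it offers.
- The arm moves only by the shell command python3 -m creep 'ROWS' [OPENING] [FORCE]. ROWS is a JSON object of lists of equal length, an entry for each row: "offset": the shift along the tool's x, y, z in m, a list of three; "rotation": the turn, a rotation vector about the tool's x, y, z in degrees, a list of three. A call has 1 to 5 rows; each row shifts and turns the commanded pose from where the row before left it, along the tool's axes as they then stand; what a row does not reach is not made up. A row lasts 1/8 s, in which the tool goes at most 62.5 mm and 10.7 degrees, less where a joint would pass 70% of its speed; a pose out of reach is approached as far as the arm can. A call is refused whole if a number of a shift passes 0.0625 or a number of a turn 10.7, either way. A call with a gripper value outside its range is refused whole. OPENING is the closure, from 0 (fully open) to 1 (shut), set as the call begins (- or left out, the last holds). The fingers move at their own pace and stop on an object; FORCE is the grip in N (left out, the last holds). Time passes only in rows, so rows that do not move let the fingers close. It gives the time, the measured TCP pose, the force and the opening at its end, in the units of the state.
- env.state(): the state, without advancing time (a new reading comes with each control period).
- grab_frame(name): name is "scene" or "top" or "wrist"; returns the picture (400x640x3 uint8, red, green, blue); there is no depth.
- camera_params(name): a dict with "mtx" (3x3 intrinsics, pixels), "R" (3x3) and "t" (3): a world point X has camera coordinates R X + t. Camera axes: x right, y down, z forward; pixel columns grow to the right and rows downward; lengths in mm; the calibration is good to about 2 mm. A picture is of the moment at which its call begins: read the wrist's pose just before it. camera_params takes no time and is no camera call; for the wrist camera it gives the pose at the moment of the call.
- env.job_done(): hands the job in, once; it reports no verdict.
The state is a dict: "time_s": time; "qpos": joint angles; "qvel": joint speeds; "effort": joint torques, N m; "ee_pos": TCP position; "ee_rot": TCP orientation; "force": force on the tool from outside, world axes, zero at the start; "torque": the same for the moment, N m; "gripper_width": finger opening in mm.
Only numpy, scipy, OpenCV 4.12 (cv2) and the standard library are available. Lean on these libraries where they do the work, as an engineer would, in place of code of your own. Each camera call takes 0.05 s, during which the arm holds its last target.

## Working session

There is one attempt and no reset: what is moved stays moved. The work goes in short steps, Python scripts to look and compute and a shell command to move; the robot and the scene stay as the last step left them, time stands still between calls to the robot, and variables do not carry over. Pictures are saved under pics/ and viewed, and the job is handed in when it is done.

```bash
mkdir -p pics; python3 - <<'E'
from workcell import env, grab_frame, camera_params
import cv2
for n in("scene","top","wrist"):
    cv2.imwrite(f"pics/{n}0.png",grab_frame(n)[:,:,::-1])
print(env.state(), env.grip_point_offset)
for n in("scene","top"): print(camera_params(n))
E
```

```text
{'time_s': 0.15, 'qpos': array([ 7.21922758e+01,  1.83429760e+01,  8.96872490e+01,  2.91917279e-04,
        7.20462080e+01, -1.14566617e+00]), 'qvel': array([-1.99324501e-02, -1.00057391e-01, -2.30863009e-01, -1.08597800e-02,
       -3.39261637e-02,  4.03552799e-05]), 'effort': array([ 1.17772550e-03, -4.12770224e+01, -2.32154399e+01,  7.29507767e-02,
        4.32864006e-02, -1.00973373e-04]), 'ee_pos': array([164.74072148, 550.47876702, 190.03698674]), 'ee_rot': array([-1.79923588e+02, -1.80575081e-03,  1.63337851e+02]), 'force': array([-0.28353072, -0.27357461,  0.37323072]), 'torque': array([-0.01715653,  0.00303048,  0.0245576 ]), 'gripper_width': 91.27232676013772} 18.8
{'mtx': array([[395.90373552,   0.        , 313.16102018],
       [  0.        , 395.90373552, 201.40617059],
       [  0.        ,   0.        ,   1.        ]]), 'R': array([[ 0.88735894,  0.46082366,  0.01535115],
       [ 0.35704911, -0.66570335, -0.65525185],
       [-0.29173625,  0.5869247 , -0.7552545 ]]), 't': array([-485.40156667, -140.81253892, 1372.2642035 ])}
{'mtx': array([[460.74212131,   0.        , 316.28717231],
       [  0.        , 460.74212131, 199.27774867],
       [  0.        ,   0.        ,   1.        ]]), 'R': array([[ 0.00688503, -0.9996526 ,  0.02544169],
       [-0.98921674, -0.01053097, -0.14607994],
       [ 0.14629712, -0.02416158, -0.98894559]]), 't': array([ -24.11713632,  547.35906415, 1341.6858311 ])}
```

View pics/scene0.png

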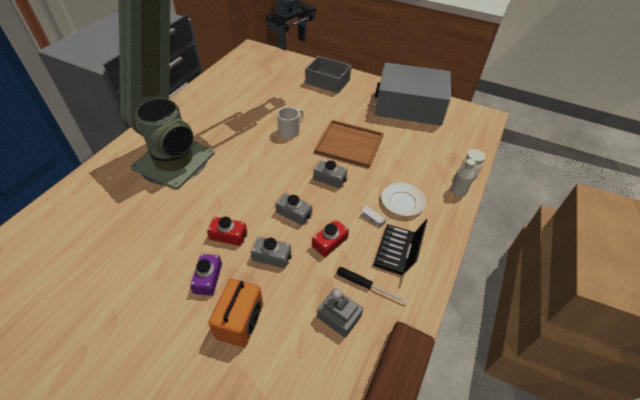

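View pics/top0.png

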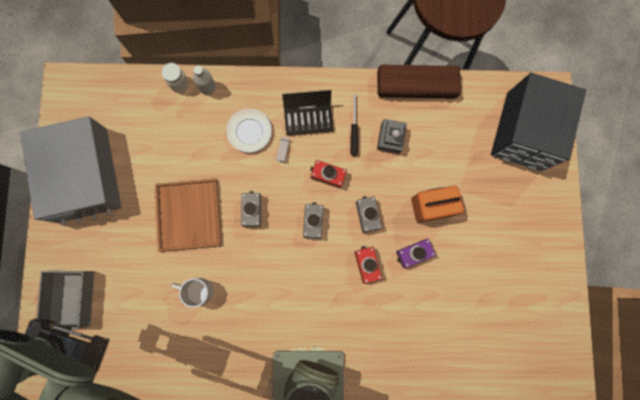

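View pics/wrist0.png

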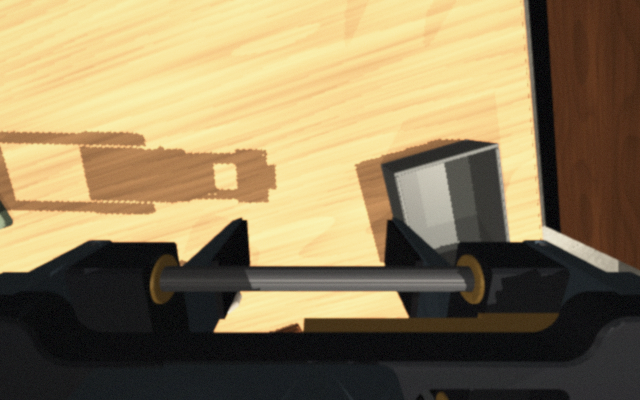

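Top view: three grey stations at about (369,215), (314,221) and (251,210) px. The red and purple ones are decoys, and the tray is at (188,215). I'll zoom in and measure.

```bash
cat > h.py <<'E'
from workcell import env, grab_frame, camera_params
import numpy as np, cv2
def ray(cp,px,z):
    d=np.linalg.inv(cp["mtx"])@np.array([px[0],px[1],1.0]); R=cp["R"];c=-R.T@cp["t"]; d=R.T@d
    return c+d*(z-c[2])/d[2]
def proj(cp,X):
    v=cp["mtx"]@(cp["R"]@np.asarray(X,float)+cp["t"]); return v[:2]/v[2]
E
python3 - <<'E'
from h import *
t=cv2.imread("pics/top0.png"); s=cv2.imread("pics/scene0.png")
cv2.imwrite("pics/topz.png",cv2.resize(t[150:270,150:410],None,fx=3,fy=3,interpolation=cv2.INTER_CUBIC))
cp=camera_params("top"); cs=camera_params("scene")
hsv=cv2.cvtColor(t,cv2.COLOR_BGR2HSV)
grey=((hsv[...,1]<60)&(hsv[...,2]<200)).astype(np.uint8)
for u,v in((369,215),(314,221),(251,210)):
    x0,y0=u-25,v-28
    m=grey[y0:v+28,x0:u+25]
    n,l,st,c=cv2.connectedComponentsWithStats(m)
    k=1+np.argmax(st[1:,4]); ys,xs=np.where(l==k)
    r=cv2.minAreaRect(np.stack([xs+x0,ys+y0],1).astype(np.float32))
    dk=cv2.cvtColor(t,cv2.COLOR_BGR2GRAY)[v-20:v+20,u-18:u+18]
    m2=(dk<50).astype(np.uint8); n2,l2,st2,c2=cv2.connectedComponentsWithStats(m2)
    print(r,st[k,4],ray(cp,r[0],24).round(1)); 
    for i in range(1,n2):
        if st2[i,4]>20: 
            cc=c2[i]+[u-18,v-20]; print("  dark",cc,st2[i,4],ray(cp,cc,65).round(1))
# tray
m=cv2.inRange(hsv,(5,90,60),(18,255,190)); m[:, :140]=0; m[:,235:]=0;m[:170]=0;m[260:]=0
ys,xs=np.where(m); r=cv2.minAreaRect(np.stack([xs,ys],1).astype(np.float32)); print("tray",r,ray(cp,r[0],15), ray(cp,(150,400),0),[ray(cp,p,18).round() for p in cv2.boxPoints(r)])
E
```

```text
((368.3905334472656, 213.7403564453125), (33.121734619140625, 18.761260986328125), 76.60750579833984) 510 [ 507.4 -178.    24. ]
((312.86505126953125, 220.5243377685547), (17.361459732055664, 33.25950241088867), 3.814074993133545) 475 [485.1  -9.9  24. ]
((250.5, 208.5), (33.0, 17.0), 90.0) 491 [519.8 178.6  24. ]
tray ((186.8069305419922, 215.06930541992188), (71.14515686035156, 92.93647003173828), 84.2894058227539) [498.97282212 370.70501944  15.        ] [-35.28034142 454.20415525   0.        ] [array([591., 524.,  18.]), array([623., 246.,  18.]), array([408., 218.,  18.]), array([378., 490.,  18.])]
```

View pics/topz.png

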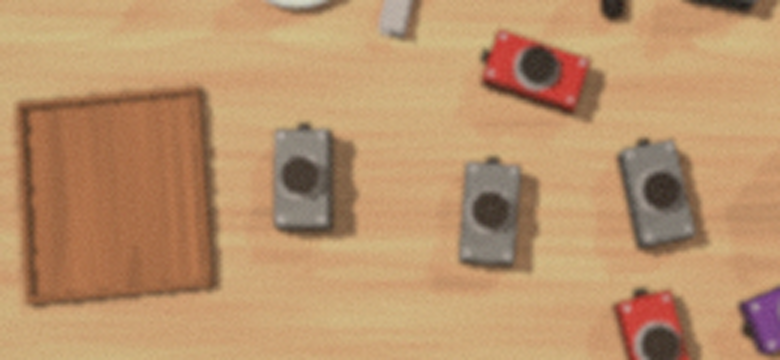

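The zoom shows the caps at (662,190), (490,211) and (300,175), with the plugs towards +x. The tray corners are about (20,103), (202,90), (215,288) and (32,304).

```bash
python3 - <<'E'
from h import *
t=cv2.imread("pics/top0.png"); s=cv2.imread("pics/scene0.png")
cp=camera_params("top"); cs=camera_params("scene")
z=lambda p:np.array(p)/3+150-1/3
g=cv2.GaussianBlur(cv2.cvtColor(t,cv2.COLOR_BGR2GRAY),(0,0),0.8)
for c in((662,190),(490,211),(300,175)):
    u,v=np.round(z(c)).astype(int)
    P=g[v-8:v+9,u-8:u+9].astype(float); yy,xx=np.mgrid[-8:9,-8:9]
    m=(P<75)&(xx**2+yy**2<64); cc=np.array([u+xx[m].mean(),v+yy[m].mean()])
    X=ray(cp,cc,65); print(cc,m.sum(),X.round(1), "scene px",proj(cs,X+[0,0,3]).round(1))
for nm,ps in dict(R=[(643,142),(683,240)],M=[(492,158),(488,265)],L=[(303,127),(300,229)]).items():
    a,b=[ray(cp,z(p),48) for p in ps]; d=a-b; print(nm,((a+b)/2).round(1),np.degrees(np.arctan2(d[1],d[0])).round(1),np.linalg.norm(d).round())
T=[ray(cp,z(p),18) for p in [(20,103),(202,90),(215,288),(32,304)]]; print(np.round(T,0),np.mean(T,0))
cv2.imwrite("pics/sz.png",cv2.resize(s[110:290,190:390],None,fx=3,fy=3,interpolation=cv2.INTER_CUBIC))
E
```

```text
[370.58 213.04] 100 [ 504.7 -178.8   65. ] scene px [269.1 243.6]
[313.40229885 219.74712644] 87 [483.3 -10.7  65. ] scene px [292.8 199.5]
[249.77647059 208.24705882] 85 [515.3 175.8  65. ] scene px [329.9 164.6]
R [ 506.1 -181.4   48. ] 21.7 105.0
M [484.1  -9.8  48. ] -1.7 106.0
L [515.5 176.6  48. ] -0.1 102.0
[[593. 466.  18.]
 [608. 284.  18.]
 [408. 263.  18.]
 [390. 443.  18.]] [499.72458332 364.01395476  18.        ]
```

View pics/sz.png

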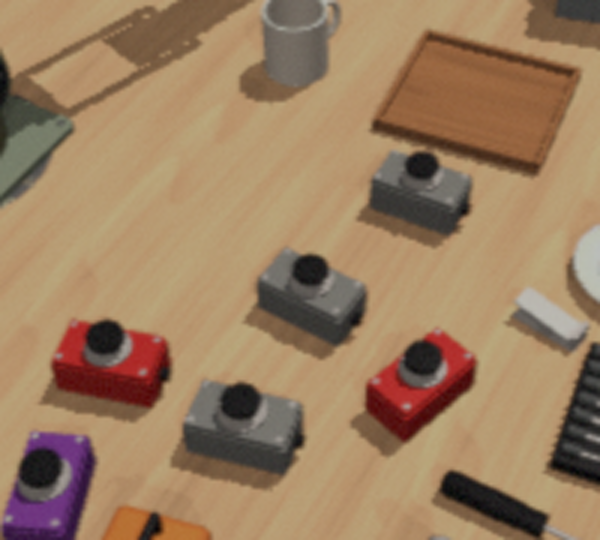

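Scene-view projections match the top-view caps to within about 1 px. Now I'll turn the tool to yaw 180, so tool x = −X, y = +Y and z = down.

```bash
python3 -m creep '{"offset":[[0,0,0],[0,0,0],[-0.021,-0.046,0],[-0.021,-0.046,0],[-0.021,-0.046,0]],"rotation":[[0,0,-8.35],[0,0,-8.35],[0,0,0],[0,0,0],[0,0,0]]}' 1 20
python3 -m creep '{"offset":[[-0.021,-0.046,0],[-0.021,-0.046,0],[-0.021,-0.046,0],[-0.021,-0.046,0],[-0.021,-0.046,0]],"rotation":[[0,0,0],[0,0,0],[0,0,0],[0,0,0],[0,0,0]]}'
python3 -m creep '{"offset":[[-0.021,-0.046,0],[-0.021,-0.046,0],[-0.021,-0.046,0],[-0.021,-0.046,0],[-0.021,-0.046,0]],"rotation":[[0,0,0],[0,0,0],[0,0,0],[0,0,0],[0,0,0]]}'
```

```text
time_s: 0.78
ee_pos: [228.3, 411.4, 190.3]
ee_rot: [-180.0, 0.0, -179.9]
force: [0.8, 0.4, -0.0]
gripper_width: 43.9
time_s: 1.4
ee_pos: [333.5, 181.5, 190.7]
ee_rot: [180.0, 0.0, -179.9]
force: [0.5, 0.5, 0.2]
gripper_width: 0.3
time_s: 2.02
ee_pos: [438.6, -48.6, 190.6]
ee_rot: [180.0, 0.0, -180.0]
force: [0.5, 1.0, 0.0]
gripper_width: 0.6
```

```bash
python3 -m creep '{"offset":[[-0.0225,-0.0435,0],[-0.022,-0.0435,0.02],[-0.022,-0.0435,0.02],[0,0,0.02],[0,0,0]],"rotation":[[0,0,0],[0,0,0],[0,0,0],[0,0,0],[0,0,0]]}'
python3 - <<'E'
from h import *
cp=camera_params("wrist"); im=grab_frame("wrist"); cv2.imwrite("pics/w1.png",im[:,:,::-1])
p=env.state()["ee_pos"]; print(p, proj(cp,p), proj(cp,[504.7,-179,69]))
E
```

```text
time_s: 2.65
ee_pos: [503.4, -177.3, 128.8]
ee_rot: [179.9, -0.3, 180.0]
force: [-0.7, 0.1, 0.9]
gripper_width: 0.6
[ 504.27148625 -177.21041807  130.09321542] [315.84276905 228.33578347] [314.0428829  205.22776055]
```

View pics/w1.png

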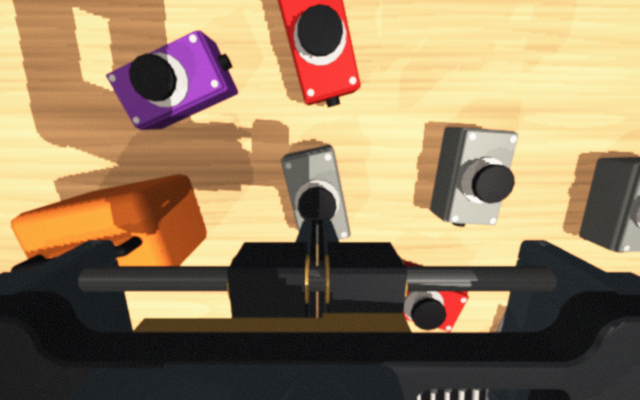

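Wrist view: cap R is at about (316,202) px, as predicted. Now pressing.

```bash
python3 -m creep '{"offset":[[0,-0.001,0.03],[0,0,0.025],[0,0,0.004],[0,0,0.004],[0,0,0.004]],"rotation":[[0,0,0],[0,0,0],[0,0,0],[0,0,0],[0,0,0]]}'
python3 -m creep '{"offset":[[0,0,0.004],[0,0,0.002],[0,0,0.002],[0,0,0]],"rotation":[[0,0,0],[0,0,0],[0,0,0],[0,0,0]]}'
```

```text
time_s: 3.32
ee_pos: [505.8, -178.6, 64.7]
ee_rot: [-180.0, 0.1, -179.9]
force: [-0.2, -0.2, 0.5]
gripper_width: 0.4
time_s: 3.82
ee_pos: [504.8, -178.4, 55.5]
ee_rot: [180.0, -0.0, -180.0]
force: [-0.5, -0.1, 0.4]
gripper_width: 0.6
```

```bash
python3 - <<'E'
from h import *
im=grab_frame("wrist"); s=grab_frame("scene"); 
cv2.imwrite("pics/w2.png",np.vstack([im[130:300,200:450],cv2.resize(s[200:300,200:347],(250,170))])[:,:,::-1].repeat(2,0).repeat(2,1)[:600])
print(env.state()["force"],env.state()["ee_pos"])
E
```

```text
[ 0.25279134 -0.23481648 -0.92569219] [ 504.90597667 -178.40283032   55.64458683]
```

View pics/w2.png

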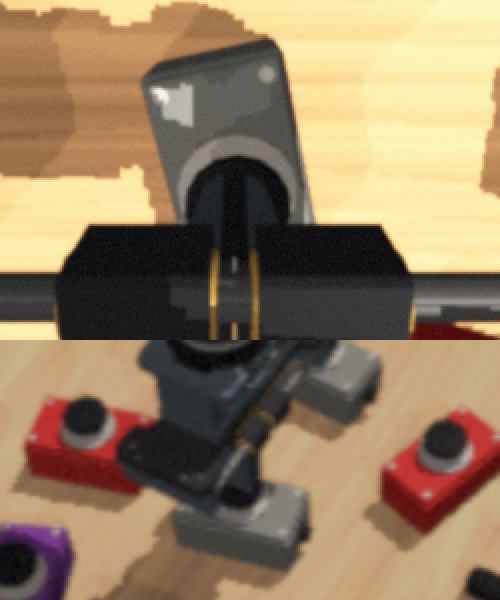

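```bash
python3 -m creep '{"offset":[[0,0,0.001],[0,0,0.001],[0,0,0]],"rotation":[[0,0,0],[0,0,0],[0,0,0]]}'
python3 -m creep '{"offset":[[0,0,0.001],[0,0,0]],"rotation":[[0,0,0],[0,0,0]]}'
```

```text
time_s: 4.3
ee_pos: [504.8, -178.4, 53.5]
ee_rot: [180.0, -0.0, -180.0]
force: [-0.5, 0.3, -0.1]
gripper_width: 0.5
time_s: 4.55
ee_pos: [504.8, -178.4, 52.5]
ee_rot: [180.0, -0.0, -180.0]
force: [0.5, -0.4, -0.9]
gripper_width: 0.9
```

```bash
python3 - <<'E'
from h import *
s=grab_frame("scene"); cs=camera_params("scene"); s0=cv2.imread("pics/scene0.png")[:,:,::-1]
a=np.hstack([s0[215:275,240:305],s[215:275,240:305]])
cv2.imwrite("pics/s3.png",cv2.resize(a,None,fx=6,fy=6,interpolation=cv2.INTER_CUBIC)[:,:,::-1])
st=env.state();print(st["force"],st["ee_pos"],proj(cs,st["ee_pos"])-[240,215],proj(cs,[504.8,-178.4,69])-[240,215], st["effort"])
E
```

```text
[0.151306   0.24288578 1.10239253] [ 504.85216641 -178.38269134   52.59069051] [29.62989772 31.74070641] [29.19829709 28.27868298] [-3.78520881e-04 -4.01774204e+01 -1.86173451e+01 -4.77067719e-02
  6.03510579e-02  5.75439617e-05]
```

View pics/s3.png

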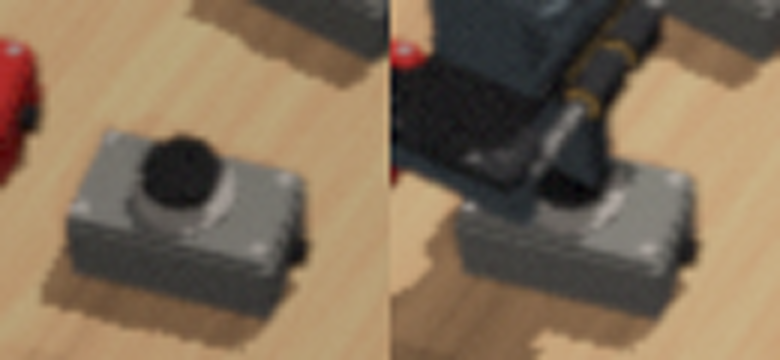

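```bash
python3 -m creep '{"offset":[[0,0,0.001],[0,0,0.001],[0,0,0]],"rotation":[[0,0,0],[0,0,0],[0,0,0]]}'
python3 - <<'E'
from h import *
im=grab_frame("wrist"); cv2.imwrite("pics/w3.png",cv2.resize(im[170:300,240:400],None,fx=4,fy=4,interpolation=cv2.INTER_CUBIC)[:,:,::-1])
print(env.state()["force"])
E
```

```text
time_s: 4.97
ee_pos: [504.8, -178.4, 50.5]
ee_rot: [180.0, -0.0, -180.0]
force: [0.2, -0.4, -0.3]
gripper_width: 0.7
[ 1.0721923   0.13209605 -0.53577951]
```

View pics/w3.png

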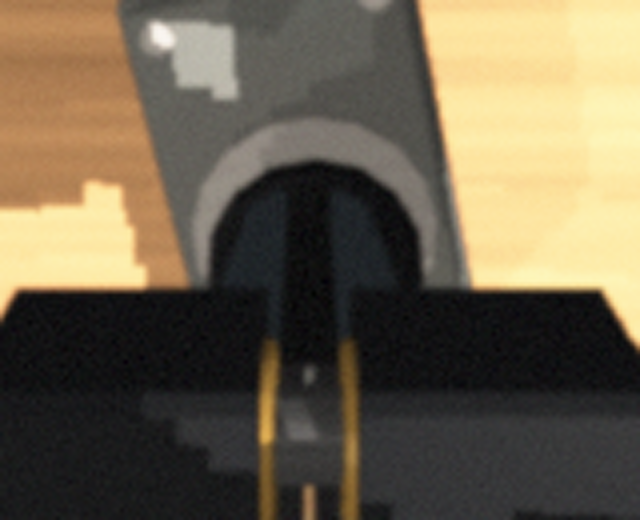

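```bash
python3 - <<'E'
from h import *
cp=camera_params("wrist")
c=-cp["R"].T@cp["t"]; print(c)
for z in(69,62,55,50):
    pts=[proj(cp,[504.8+dx,-178.4+dy,z]) for dx,dy in((0,-19),(0,19),(-19,0),(0,0))]; print(z,[((p-[240,170])*4).round() for p in pts])
E
```

```text
[ 428.51063681 -177.64791539  244.77455766]
69 [array([192., 266.]), array([413., 266.]), array([302., 160.]), array([302., 266.])]
62 [array([196., 250.]), array([410., 250.]), array([302., 148.]), array([303., 250.])]
55 [array([199., 235.]), array([406., 235.]), array([303., 136.]), array([303., 235.])]
50 [array([202., 225.]), array([404., 225.]), array([303., 128.]), array([303., 225.])]
```

```bash
python3 -m creep '{"offset":[[0,0,-0.02],[0,0,-0.03],[0,0,-0.03],[0,0,0]],"rotation":[[0,0,0],[0,0,0],[0,0,0],[0,0,0]]}'
python3 - <<'E'
from h import *
im=grab_frame("wrist"); s=grab_frame("scene")
a=cv2.resize(im[120:270,250:530],None,fx=2.5,fy=2.5,interpolation=cv2.INTER_CUBIC); b=cv2.resize(s[180:275,240:357],None,fx=2.5,fy=2.5,interpolation=cv2.INTER_CUBIC)
c=np.zeros((600,700,3),np.uint8); c[:375]=a[:375,:700]; c[375:,:292]=b[:225,:292]
cv2.imwrite("pics/w4.png",c[:,:,::-1])
E
```

```text
time_s: 5.52
ee_pos: [506.5, -179.0, 132.8]
ee_rot: [-179.9, 0.3, -180.0]
force: [0.0, 0.6, -0.7]
gripper_width: 0.6
```

View pics/w4.png

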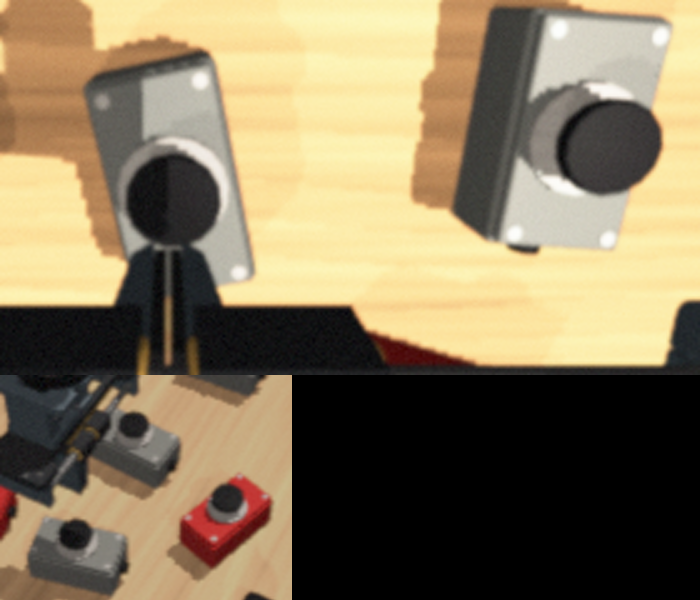

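```bash
cat >> h.py <<'E'
def dark(im,u,v,r,th,half):
    g=cv2.GaussianBlur(cv2.cvtColor(im,cv2.COLOR_RGB2GRAY),(0,0),.7).astype(float)
    u,v=int(round(u)),int(round(v)); yy,xx=np.mgrid[-half:half+1,-half:half+1]
    P=g[v-half:v+half+1,u-half:u+half+1]; m=((P<th)&(xx**2+yy**2<=r*r)).astype(np.uint8)
    n,l,st,c=cv2.connectedComponentsWithStats(m); k=1+np.argmax(st[1:,4])
    return c[k]+[u-half,v-half],st[k]
CAPS=dict(R=(504.7,-178.8),M=(483.3,-10.7),L=(515.3,175.8))
E
python3 - <<'E'
from h import *
cs=camera_params("scene"); s0=cv2.imread("pics/scene0.png")[:,:,::-1].copy(); s=grab_frame("scene")
ct=camera_params("top"); t0=cv2.imread("pics/top0.png")[:,:,::-1].copy(); t=grab_frame("top")
for k,(x,y) in CAPS.items():
    for z in(69,57): print(k,z,"pred scene",proj(cs,[x,y,z]).round(1),"top",proj(ct,[x,y,z]).round(1))
    p=proj(cs,[x,y,66])
    for im in(s0,s): print("  scene",*dark(im,*p,10,55,12))
    print("  d scene",np.abs(s[int(p[1])-12:int(p[1])+12,int(p[0])-12:int(p[0])+12].astype(int)-s0[int(p[1])-12:int(p[1])+12,int(p[0])-12:int(p[0])+12]).mean())
a=np.hstack([s0[215:275,240:305],s[215:275,240:305]])
cv2.imwrite("pics/s5.png",cv2.resize(a,None,fx=6,fy=6,interpolation=cv2.INTER_NEAREST)[:,:,::-1])
E
```

```text
R 69 pred scene [269.1 243.4] top [370.8 212.9]
R 57 pred scene [269.4 245.9] top [370.2 213.4]
  scene [269.5045045  243.64864865] [  7   6  12  12 111]
  scene [269.36538462 243.72115385] [  7   7  12  11 104]
  d scene 13.237268518518519
M 69 pred scene [292.8 199.3] top [313.4 219.6]
M 57 pred scene [292.9 201.9] top [313.4 220. ]
  scene [292.79518072 199.91566265] [ 7  8 11  9 83]
  scene [292.64       199.81333333] [ 7  8 10  9 75]
  d scene 18.847800925925927
L 69 pred scene [329.9 164.4] top [249.6 208.1]
L 57 pred scene [329.8 167.1] top [250.1 208.6]
  scene [330.04545455 165.03030303] [ 8  8 10  9 66]
  scene [329.94827586 165.10344828] [ 8  9  9  8 58]
  d scene 11.243055555555555
```

View pics/s5.png

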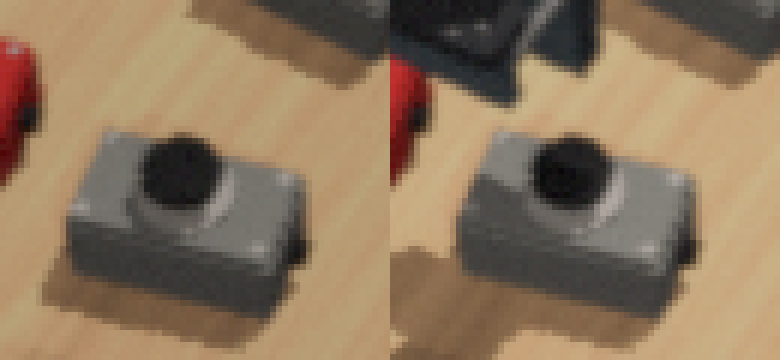

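The cap is still out, and there was no force on the way down, so I can't tell "sprang back" from "not pressed". I'll repeat the press and watch efforts and the scene view.

```bash
python3 -m creep '{"offset":[[0,0,0.03],[0,0,0.022],[0,0,0]],"rotation":[[0,0,0],[0,0,0],[0,0,0]]}'
cat > e.py <<'E'
from h import *
st=env.state(); print(st["ee_pos"].round(1),st["force"].round(1),st["torque"].round(2),st["effort"].round(2))
E
python3 e.py
python3 -m creep '{"offset":[[0,0,0.005],[0,0,0.004],[0,0,0]],"rotation":[[0,0,0],[0,0,0],[0,0,0]]}'; python3 e.py
python3 -m creep '{"offset":[[0,0,0.003],[0,0,0.003],[0,0,0]],"rotation":[[0,0,0],[0,0,0],[0,0,0]]}'; python3 e.py
python3 - <<'E'
from h import *
im=grab_frame("wrist"); s=grab_frame("scene");t=grab_frame("top")
a=cv2.resize(im[150:300,230:400],None,fx=3,fy=3,interpolation=cv2.INTER_CUBIC)
b=cv2.resize(s[215:275,240:305],None,fx=4,fy=4,interpolation=cv2.INTER_CUBIC)
c=np.zeros((450,800,3),np.uint8); c[:,:510]=a;c[:240,520:780]=b
cv2.imwrite("pics/w6.png",c[:,:,::-1])
E
```

```text
time_s: 6.1
ee_pos: [502.8, -177.6, 76.1]
ee_rot: [179.9, -0.3, -180.0]
force: [-0.5, -0.8, 0.2]
gripper_width: 0.7
[ 502.8 -177.6   76.1] [-0.5 -0.8  0.2] [ 0.05  0.01 -0.05] [-0.000e+00 -3.883e+01 -1.901e+01 -5.000e-02 -2.000e-02  0.000e+00]
time_s: 6.48
ee_pos: [504.9, -178.4, 69.8]
ee_rot: [180.0, 0.0, -180.0]
force: [0.1, 0.2, 0.1]
gripper_width: 0.7
[ 504.9 -178.4   69.8] [0.1 0.2 0.1] [ 0.   -0.02  0.02] [ -0.   -39.58 -19.22  -0.05   0.04  -0.  ]
time_s: 6.85
ee_pos: [504.7, -178.3, 63.4]
ee_rot: [180.0, -0.0, -180.0]
force: [-0.8, 0.2, -0.8]
gripper_width: 0.1
[ 504.7 -178.3   63.4] [-0.8  0.2 -0.8] [0.02 0.05 0.03] [  0.   -39.88 -19.02  -0.05   0.04  -0.  ]
```

View pics/w6.png

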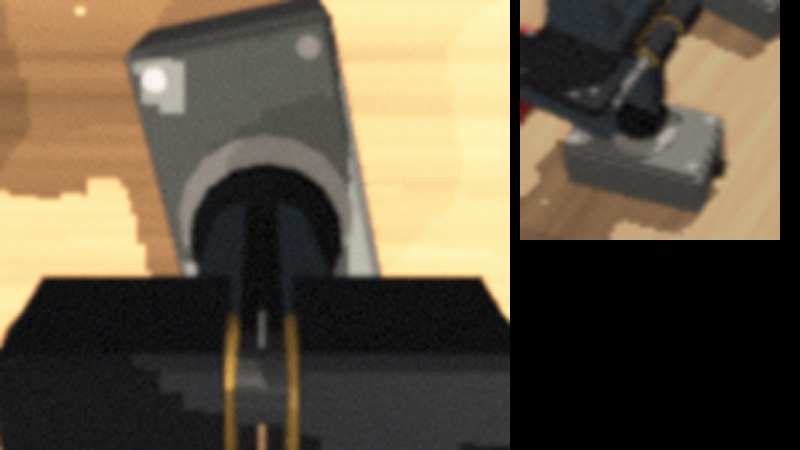

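```bash
python3 - <<'E'
from h import *
cp=camera_params("wrist"); p=env.state()["ee_pos"]; print(p)
for nm,dz in(("w6",0),("w3",12.9),("w4",-69.5)):
  for z in(69,62,55):
    X=lambda dx,dy: proj(cp,[504.8+dx,-178.8+dy,z+dz])
    print(nm,z,"near",X(-19,0).round(1),"L/R",X(0,-19).round(1),X(0,19).round(1))
print("tip front",proj(cp,p+[-16,0,0]),proj(cp,p+[-10,0,0]),proj(cp,p+[-16,0,12]))
E
```

```text
[ 504.9086577  -178.38674394   63.65437397]
w6 69 near [315.1 204.3] L/R [289.2 229.2] [341.2 229.1]
w6 62 near [315.2 201.5] L/R [290.1 225.7] [340.4 225.7]
w6 55 near [315.2 198.9] L/R [290.9 222.4] [339.7 222.4]
w3 69 near [315.  209.9] L/R [287.4 236.2] [342.8 236.2]
w3 62 near [315.1 206.8] L/R [288.4 232.3] [341.9 232.3]
w3 55 near [315.1 203.8] L/R [289.3 228.6] [341.  228.6]
w4 69 near [315.5 183.1] L/R [296.  202.3] [335.1 202.2]
w4 62 near [315.6 181.6] L/R [296.5 200.3] [334.7 200.3]
w4 55 near [315.6 180.1] L/R [297.  198.4] [334.2 198.4]
tip front [315.74654885 206.22442763] [315.75901624 213.9705494 ] [315.69075544 211.36941839]
```

```bash
python3 - <<'E'
from h import *
cs=camera_params("scene")
for z in(132.8,145,157):
  print(z,[((proj(cs,[506.5+dx,-179,z])-[240,215])*6+[390,0]).round() for dx in(-16,0,16)])
s=grab_frame("scene"); t=grab_frame("top")
cv2.imwrite("pics/s7.png",cv2.resize(s[190:275,220:320],None,fx=6,fy=6,interpolation=cv2.INTER_CUBIC)[:,:,::-1])
p=env.state()["ee_pos"];print(p)
for z in(p[2],p[2]+12,p[2]+24):
  print(z,[((proj(cs,[p[0]+dx,p[1],z])-[220,190])*6).round() for dx in(-16,0,16)])
E
```

```text
132.8 [array([526.,  73.]), array([558.,  87.]), array([590., 101.])]
145 [array([524.,  55.]), array([556.,  69.]), array([588.,  84.])]
157 [array([521.,  38.]), array([554.,  52.]), array([586.,  66.])]
[ 504.94342102 -178.39646788   63.70485565]
63.70485565387449 [array([266., 313.]), array([296., 327.]), array([327., 340.])]
75.70485565387449 [array([264., 297.]), array([294., 311.]), array([325., 325.])]
87.70485565387449 [array([262., 282.]), array([293., 296.]), array([324., 309.])]
```

View pics/s7.png

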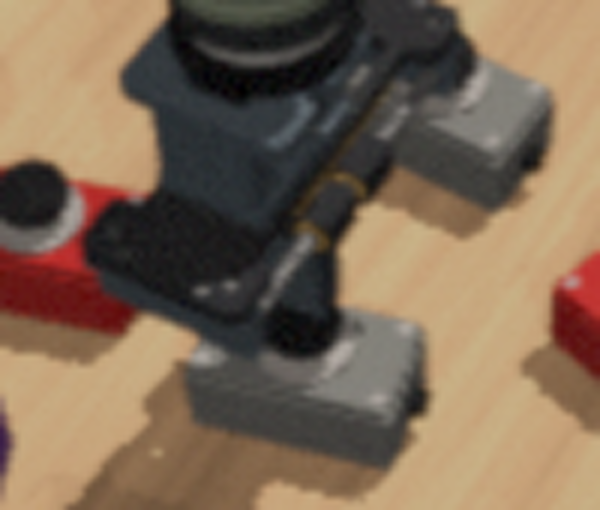

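The cap tracks exactly as an unpressed cap at z = 69. Both views put the shut fingertips about 20 mm above the reported TCP, so I haven't touched it yet. I'll keep going down until there is contact.

```bash
python3 -m creep '{"offset":[[0,0,0.006],[0,0,0.006],[0,0,0.002],[0,0,0]],"rotation":[[0,0,0],[0,0,0],[0,0,0],[0,0,0]]}'
python3 -m creep '{"offset":[[0,0,0.002],[0,0,0]],"rotation":[[0,0,0],[0,0,0]]}'
python3 -m creep '{"offset":[[0,0,0.002],[0,0,0]],"rotation":[[0,0,0],[0,0,0]]}'
```

```text
time_s: 7.6
ee_pos: [504.7, -178.3, 49.3]
ee_rot: [180.0, -0.0, -180.0]
force: [-1.2, -0.0, -0.1]
gripper_width: 0.2
time_s: 7.85
ee_pos: [504.8, -178.4, 47.6]
ee_rot: [180.0, -0.0, -180.0]
force: [-0.0, -0.4, 0.4]
gripper_width: 0.1
time_s: 8.1
ee_pos: [505.0, -178.4, 45.7]
ee_rot: [-180.0, 0.0, -180.0]
force: [0.8, -0.4, 1.0]
gripper_width: 0.4
```

```bash
python3 -m creep '{"offset":[[0,0,0.002],[0,0,0]],"rotation":[[0,0,0],[0,0,0]]}'
python3 -m creep '{"offset":[[0,0,0.002],[0,0,0]],"rotation":[[0,0,0],[0,0,0]]}'
python3 -m creep '{"offset":[[0,0,0.002],[0,0,0]],"rotation":[[0,0,0],[0,0,0]]}'
python3 -m creep '{"offset":[[0,0,0.002],[0,0,0]],"rotation":[[0,0,0],[0,0,0]]}'
```

```text
time_s: 8.35
ee_pos: [505.1, -178.5, 44.0]
ee_rot: [-180.0, 0.0, -180.0]
force: [-0.7, 0.2, 4.7]
gripper_width: 0.6
time_s: 8.6
ee_pos: [505.0, -178.5, 41.5]
ee_rot: [-180.0, 0.0, -180.0]
force: [0.5, -0.4, 2.2]
gripper_width: 0.4
time_s: 8.85
ee_pos: [504.9, -178.4, 39.3]
ee_rot: [180.0, -0.0, -180.0]
force: [1.1, -0.1, 1.7]
gripper_width: 0.2
time_s: 9.1
ee_pos: [504.2, -178.2, 37.1]
ee_rot: [180.0, -0.1, -180.0]
force: [0.2, 0.1, -0.6]
gripper_width: 0.2
```

```bash
python3 -m creep '{"offset":[[0,0,0.002],[0,0,0]],"rotation":[[0,0,0],[0,0,0]]}'
python3 -m creep '{"offset":[[0,0,0.0015],[0,0,0]],"rotation":[[0,0,0],[0,0,0]]}'
python3 -m creep '{"offset":[[0,0,0.0015],[0,0,0]],"rotation":[[0,0,0],[0,0,0]]}'
```

```text
time_s: 9.35
ee_pos: [504.5, -178.3, 35.3]
ee_rot: [180.0, -0.0, -180.0]
force: [-0.3, 0.1, 0.2]
gripper_width: 0.2
time_s: 9.6
ee_pos: [504.8, -178.4, 34.0]
ee_rot: [180.0, -0.0, -180.0]
force: [0.7, 0.3, 0.3]
gripper_width: 0.6
time_s: 9.85
ee_pos: [504.9, -178.4, 32.7]
ee_rot: [180.0, 0.0, -180.0]
force: [-0.4, 0.5, 1.9]
gripper_width: 0.9
```

```bash
python3 -m creep '{"offset":[[0,0,0.0015],[0,0,0]],"rotation":[[0,0,0],[0,0,0]]}'
python3 -m creep '{"offset":[[0,0,0.0015],[0,0,0]],"rotation":[[0,0,0],[0,0,0]]}'
python3 - <<'E'
from h import *
im=grab_frame("wrist"); s=grab_frame("scene");print(env.state()["force"])
a=cv2.resize(im[150:300,230:400],None,fx=3,fy=3,interpolation=cv2.INTER_CUBIC)
b=cv2.resize(s[215:275,240:305],None,fx=4,fy=4,interpolation=cv2.INTER_CUBIC)
c=np.zeros((450,800,3),np.uint8); c[:,:510]=a;c[:240,520:780]=b
cv2.imwrite("pics/w8.png",c[:,:,::-1])
E
```

```text
time_s: 10.1
ee_pos: [504.9, -178.4, 31.9]
ee_rot: [-180.0, 0.0, -180.0]
force: [-2.4, 0.6, 6.4]
gripper_width: 0.5
time_s: 10.35
ee_pos: [505.0, -178.4, 31.7]
ee_rot: [-180.0, 0.0, -180.0]
force: [-4.5, 1.4, 16.3]
gripper_width: 0.6
[-4.43959962  1.25286094 16.01003036]
```

View pics/w8.png

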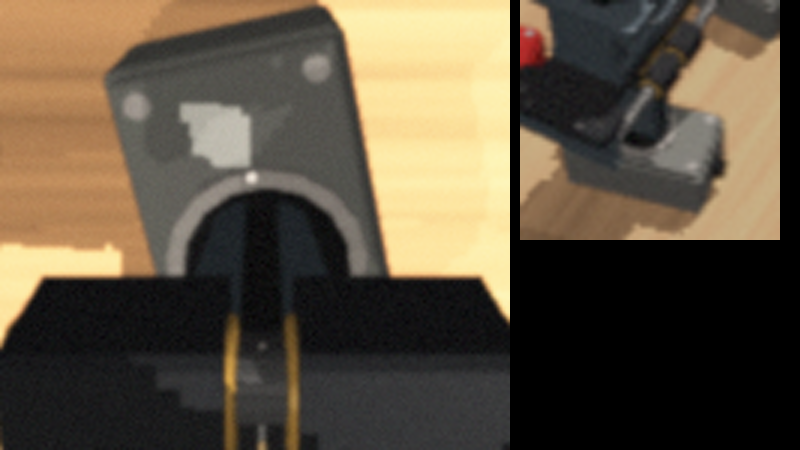

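Firm stop with 16 N at ee_z = 31.7, which is home (the tips are about 23 mm above the reported TCP). Now I'll let go and look.

```bash
python3 -m creep '{"offset":[[0,0,-0.01],[0,0,-0.02],[0,0,-0.03],[0,0,0]],"rotation":[[0,0,0],[0,0,0],[0,0,0],[0,0,0]]}'
cat > chk.py <<'E'
from h import *
import sys
n=sys.argv[1]
cs=camera_params("scene"); s0=cv2.imread("pics/scene0.png")[:,:,::-1].copy(); s=grab_frame("scene")
cp=camera_params("wrist"); im=grab_frame("wrist")
rows=[]
for k,(x,y) in CAPS.items():
    p=proj(cs,[x,y,60]); u,v=int(p[0]),int(p[1])
    rows.append(np.hstack([q[v-25:v+20,u-25:u+25] for q in(s0,s)]))
    print(k,dark(s0,*proj(cs,[x,y,66]),10,55,12)[0].round(1),dark(s,*proj(cs,[x,y,66]),10,55,12)[0].round(1),"out/in",proj(cs,[x,y,67])[1].round(1),proj(cs,[x,y,55])[1].round(1))
a=cv2.resize(np.vstack(rows),None,fx=4,fy=4,interpolation=cv2.INTER_CUBIC)
b=im[100:300,120:520]
c=np.zeros((max(a.shape[0],200),800,3),np.uint8); c[:a.shape[0],:400]=a; c[:200,400:]=b
cv2.imwrite(f"pics/{n}.png",c[:,:,::-1])
E
python3 chk.py c1
```

```text
time_s: 10.95
ee_pos: [506.5, -179.0, 91.5]
ee_rot: [-179.9, 0.3, -180.0]
force: [-0.4, -0.0, -0.3]
gripper_width: 0.1
R [269.5 243.6] [269.4 245.7] out/in 243.8 246.3
M [292.8 199.9] [291.9 197.3] out/in 199.7 202.4
L [330. 165.] [330. 165.] out/in 164.8 167.5
```

View pics/c1.png

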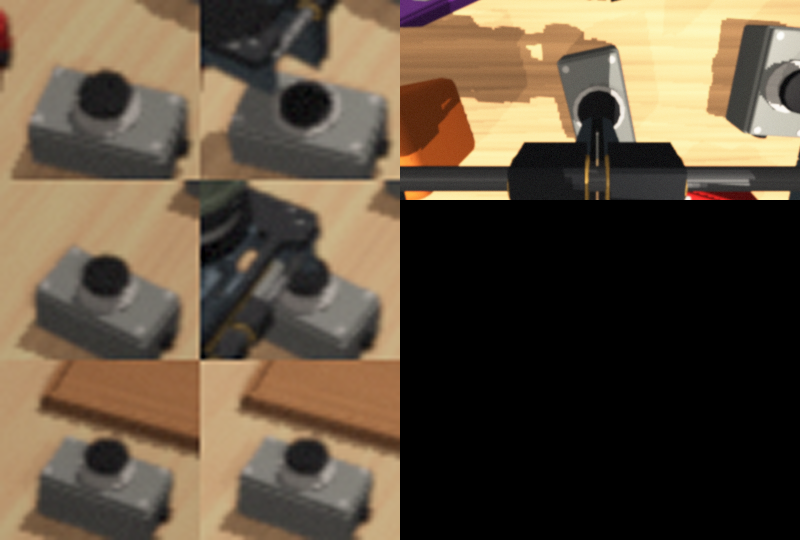

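R's cap stays in (scene row 245.7 against 243.6 before), so it is sound. On to the middle station.

```bash
python3 -m creep '{"offset":[[0.0055,0.042,0],[0.0055,0.042,0],[0.0055,0.042,0],[0.005,0.042,0],[0,0,0.015]],"rotation":[[0,0,0],[0,0,0],[0,0,0],[0,0,0],[0,0,0]]}'
python3 -m creep '{"offset":[[0,0,0.015],[0,0,0.01],[0,0,0]],"rotation":[[0,0,0],[0,0,0],[0,0,0]]}'
python3 - <<'E'
from h import *
cp=camera_params("wrist"); im=grab_frame("wrist"); print(env.state()["ee_pos"])
print([proj(cp,[483.3+a,-10.7+b,69]).round(1) for a,b in((-19,0),(0,-19),(0,19))])
cv2.imwrite("pics/w9.png",cv2.resize(im[150:300,230:400],None,fx=3,fy=3,interpolation=cv2.INTER_CUBIC)[:,:,::-1])
E
```

```text
time_s: 11.68
ee_pos: [482.6, -8.0, 73.9]
ee_rot: [180.0, -0.0, -179.8]
force: [0.3, -0.9, -0.1]
gripper_width: 0.5
time_s: 12.05
ee_pos: [482.2, -10.4, 48.3]
ee_rot: [180.0, -0.2, -180.0]
force: [0.6, -0.9, 0.8]
gripper_width: 0.5
[482.8640034  -10.49872091  49.03919294]
[array([315.2, 212.7]), array([287.3, 239.3]), array([343.3, 239.2])]
```

View pics/w9.png

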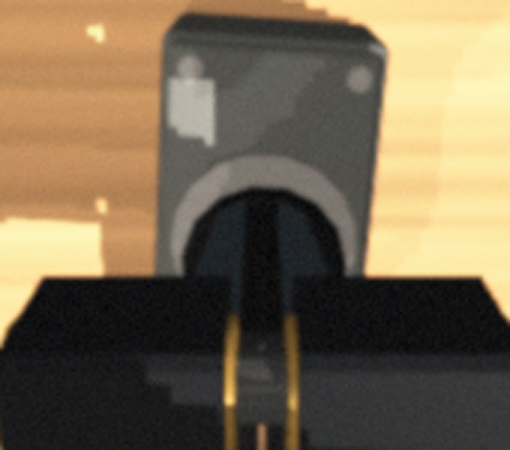

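The middle cap is centred under the fingers, with its near edge at row 213 as predicted. Pressing now.

```bash
python3 -m creep '{"offset":[[0,0,0.004],[0,0,0.004],[0,0,0.004],[0,0,0.003],[0,0,0]],"rotation":[[0,0,0],[0,0,0],[0,0,0],[0,0,0],[0,0,0]]}'
python3 -m creep '{"offset":[[0,0,0.0015],[0,0,0]],"rotation":[[0,0,0],[0,0,0]]}'
python3 -m creep '{"offset":[[0,0,0.001],[0,0,0]],"rotation":[[0,0,0],[0,0,0]]}'
```

```text
time_s: 12.72
ee_pos: [483.2, -10.4, 34.4]
ee_rot: [180.0, -0.0, -180.0]
force: [0.0, 0.3, 0.3]
gripper_width: 0.5
time_s: 12.98
ee_pos: [483.2, -10.4, 33.2]
ee_rot: [180.0, 0.0, -180.0]
force: [0.3, -0.1, 2.8]
gripper_width: 0.4
time_s: 13.22
ee_pos: [483.2, -10.4, 32.1]
ee_rot: [180.0, 0.0, -180.0]
force: [0.5, -0.5, 2.9]
gripper_width: 0.1
```

```bash
python3 -m creep '{"offset":[[0,0,0.001],[0,0,0]],"rotation":[[0,0,0],[0,0,0]]}'
python3 -m creep '{"offset":[[0,0,0.001],[0,0,0]],"rotation":[[0,0,0],[0,0,0]]}'
```

```text
time_s: 13.48
ee_pos: [483.3, -10.4, 31.8]
ee_rot: [180.0, 0.0, -180.0]
force: [-1.0, 0.6, 8.8]
gripper_width: 0.5
time_s: 13.72
ee_pos: [483.3, -10.4, 31.7]
ee_rot: [180.0, 0.0, -180.0]
force: [-3.3, 0.3, 15.4]
gripper_width: 0.8
```

```bash
python3 -m creep '{"offset":[[0,0,-0.01],[0,0,-0.02],[0,0,-0.03],[0,0,0]],"rotation":[[0,0,0],[0,0,0],[0,0,0],[0,0,0]]}'
python3 chk.py c2
```

```text
time_s: 14.22
ee_pos: [484.6, -10.4, 91.7]
ee_rot: [180.0, 0.2, -180.0]
force: [-0.1, 0.2, 0.2]
gripper_width: 0.5
R [269.5 243.6] [269.3 245.3] out/in 243.8 246.3
M [292.8 199.9] [292.7 199.9] out/in 199.7 202.4
L [330. 165.] [330.  165.2] out/in 164.8 167.5
```

View pics/c2.png

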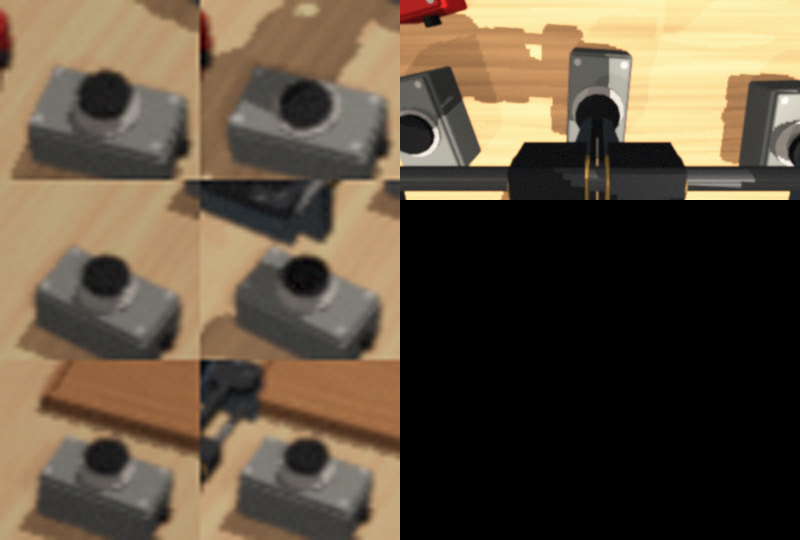

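The middle one is back out (row 199.9, unchanged) although it reached the same stop at 31.7 with 15 N, so it is faulty. Now the left station.

```bash
python3 -m creep '{"offset":[[-0.0064,0.0373,0],[-0.0064,0.0373,0],[-0.0064,0.0373,0],[-0.0064,0.0373,0],[-0.0064,0.0373,0]],"rotation":[[0,0,0],[0,0,0],[0,0,0],[0,0,0],[0,0,0]]}'
python3 -m creep '{"offset":[[0,0,0.02],[0,0,0.02],[0,0,0]],"rotation":[[0,0,0],[0,0,0],[0,0,0]]}'
python3 - <<'E'
from h import *
cp=camera_params("wrist"); im=grab_frame("wrist"); print(env.state()["ee_pos"])
print([proj(cp,[515.3+a,175.8+b,69]).round(1) for a,b in((-19,0),(0,-19),(0,19))])
cv2.imwrite("pics/w10.png",cv2.resize(im[150:300,230:400],None,fx=3,fy=3,interpolation=cv2.INTER_CUBIC)[:,:,::-1])
E
```

```text
time_s: 14.95
ee_pos: [514.1, 177.0, 88.4]
ee_rot: [-179.9, -0.2, -180.0]
force: [-0.3, 0.2, -1.0]
gripper_width: 0.6
time_s: 15.32
ee_pos: [513.0, 175.6, 47.6]
ee_rot: [-179.9, -0.3, -179.9]
force: [0.3, 0.4, 0.3]
gripper_width: 0.3
[513.96464474 175.79732267  48.76959549]
[array([315.8, 214.7]), array([287.8, 241.3]), array([343.9, 241.3])]
```

View pics/w10.png

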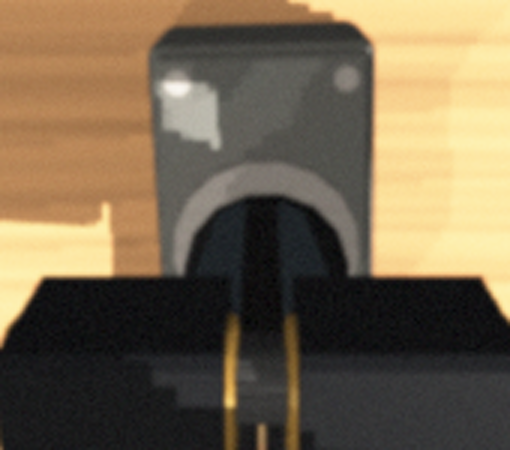

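The left cap is centred under the fingers, so I'll press it.

```bash
python3 -m creep '{"offset":[[0,0,0.004],[0,0,0.004],[0,0,0.004],[0,0,0.004],[0,0,0]],"rotation":[[0,0,0],[0,0,0],[0,0,0],[0,0,0],[0,0,0]]}'
python3 -m creep '{"offset":[[0,0,0.0015],[0,0,0]],"rotation":[[0,0,0],[0,0,0]]}'
python3 -m creep '{"offset":[[0,0,0.001],[0,0,0]],"rotation":[[0,0,0],[0,0,0]]}'
```

```text
time_s: 16.0
ee_pos: [515.1, 176.1, 33.8]
ee_rot: [-180.0, -0.0, -180.0]
force: [0.0, 0.4, 0.3]
gripper_width: 0.5
time_s: 16.25
ee_pos: [515.1, 176.1, 32.7]
ee_rot: [-180.0, 0.0, -180.0]
force: [0.7, -1.3, 2.2]
gripper_width: 0.6
time_s: 16.5
ee_pos: [515.1, 176.1, 31.9]
ee_rot: [180.0, 0.0, -180.0]
force: [-0.2, -1.6, 4.9]
gripper_width: 0.5
```

```bash
python3 -m creep '{"offset":[[0,0,0.0015],[0,0,0]],"rotation":[[0,0,0],[0,0,0]]}'
python3 -m creep '{"offset":[[0,0,-0.01],[0,0,-0.02],[0,0,-0.03],[0,0,0]],"rotation":[[0,0,0],[0,0,0],[0,0,0],[0,0,0]]}'
python3 chk.py c3
```

```text
time_s: 16.75
ee_pos: [515.2, 176.1, 31.7]
ee_rot: [180.0, 0.0, -180.0]
force: [-3.3, -1.0, 13.5]
gripper_width: 0.3
time_s: 17.25
ee_pos: [516.6, 176.7, 92.0]
ee_rot: [179.9, 0.3, -180.0]
force: [-0.2, -0.4, -0.0]
gripper_width: 0.6
R [269.5 243.6] [269.7 245.8] out/in 243.8 246.3
M [292.8 199.9] [292.6 199.5] out/in 199.7 202.4
L [330. 165.] [329.5 167.3] out/in 164.8 167.5
```

View pics/c3.png

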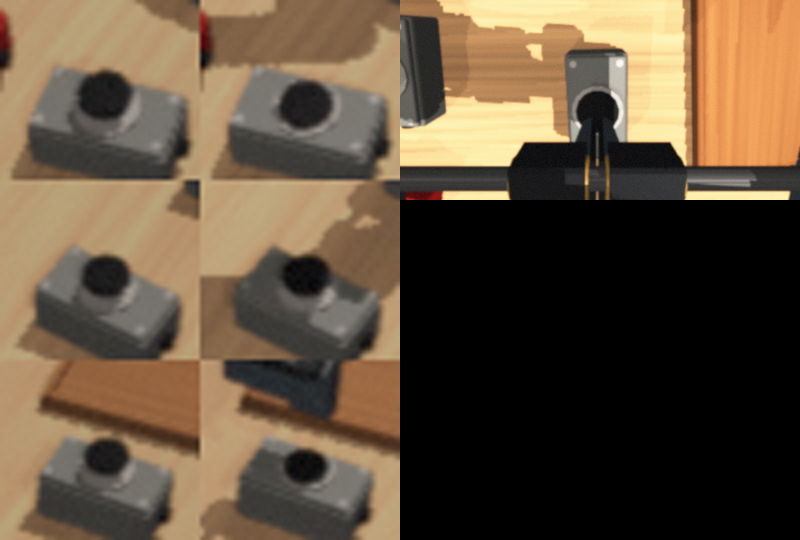

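L stays in (row 167.3), so only the middle station is faulty. I'll go back over it with the gripper open and measure its yaw.

```bash
python3 -m creep '{"offset":[[0.0064,-0.0373,-0.01],[0.0064,-0.0373,-0.01],[0.0064,-0.0373,-0.01],[0.0064,-0.0373,0],[0.0064,-0.0373,0]],"rotation":[[0,0,0],[0,0,0],[0,0,0],[0,0,0],[0,0,0]]}' 0 30
python3 -m creep '{"offset":[[0,0,0],[0,0,0],[0,0,0]],"rotation":[[0,0,0],[0,0,0],[0,0,0]]}'
python3 - <<'E'
from h import *
cp=camera_params("wrist"); im=grab_frame("wrist"); p=env.state()["ee_pos"]; print(p)
print(proj(cp,[483.3,-10.6,69]).round(1),[proj(cp,p+[-16,s*46,dz]).round() for s in(-1,1) for dz in(0,20)])
cv2.imwrite("pics/w11.png",im[:,:,::-1])
cv2.imwrite("pics/w11z.png",cv2.resize(im[120:280,240:390],None,fx=3.5,fy=3.5,interpolation=cv2.INTER_CUBIC)[:,:,::-1])
np.savez("w11.npz",**cp)
E
```

```text
time_s: 17.98
ee_pos: [482.0, -11.5, 118.8]
ee_rot: [180.0, -0.1, -180.0]
force: [-0.2, -0.3, -0.0]
gripper_width: 47.5
time_s: 18.35
ee_pos: [483.2, -9.5, 119.6]
ee_rot: [180.0, -0.0, -179.9]
force: [0.2, -0.4, 0.9]
gripper_width: 77.5
[483.2529156   -9.5038338  119.76837239]
[314.8 206.7] [array([253., 206.]), array([246., 215.]), array([378., 206.]), array([385., 215.])]
```

View pics/w11.png

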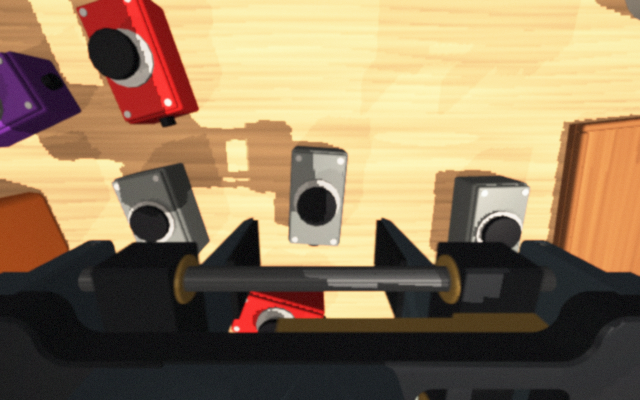

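View pics/w11z.png

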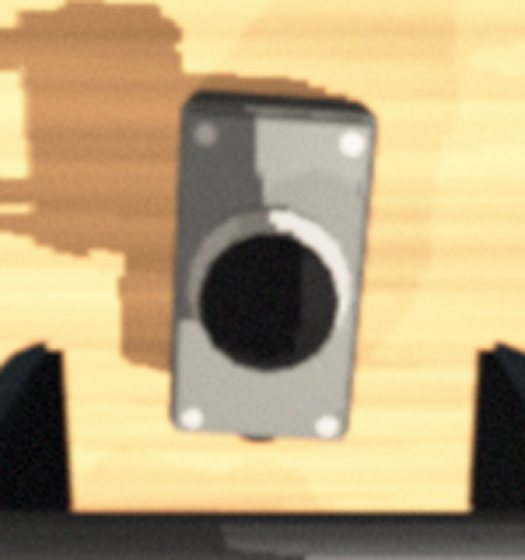

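The four screws of the middle station are at zoom px (205,133), (351,143), (191,417) and (326,426). I'll get its pose from those.

```bash
python3 - <<'E'
from h import *
cp=dict(np.load("w11.npz")); z=lambda p:np.array(p)/3.5+[240,120]
X=[ray(cp,z(p),48) for p in((205,133),(351,143),(191,417),(326,426))]
print(np.round(X,1),np.mean(X,0))
for a,b in((0,2),(1,3)):
    d=X[b]-X[a]; print(np.degrees(np.arctan2(d[1],d[0])),np.linalg.norm(d))
print(ray(cp,z((269,303)),69))
E
```

```text
[[441.1 -26.2  48. ]
 [443.8  13.8  48. ]
 [525.2 -31.8  48. ]
 [528.1   8.4  48. ]] [484.54876927  -8.93956244  48.        ]
-3.8265456876730197 84.30669440923909
-3.6872224619644207 84.4777190467009
[483.19781516  -8.65988909  69.        ]
```

```bash
python3 -m creep '{"offset":[[0,0.001,0],[-0.001,0,0.03],[0,0,0.03],[0,0,0.03],[0,0,0]],"rotation":[[0,0,3.8],[0,0,0],[0,0,0],[0,0,0],[0,0,0]]}'
python3 - <<'E'
from h import *
im=grab_frame("wrist"); print(env.state()["ee_pos"],env.state()["gripper_width"]); cv2.imwrite("pics/w12.png",im[:,:,::-1])
E
```

```text
time_s: 19.02
ee_pos: [482.5, -8.7, 28.4]
ee_rot: [180.0, -0.3, 176.3]
force: [0.0, 0.0, -0.1]
gripper_width: 91.1
[483.90031719  -8.89854008  29.79932541] 91.2398181533855
```

View pics/w12.png

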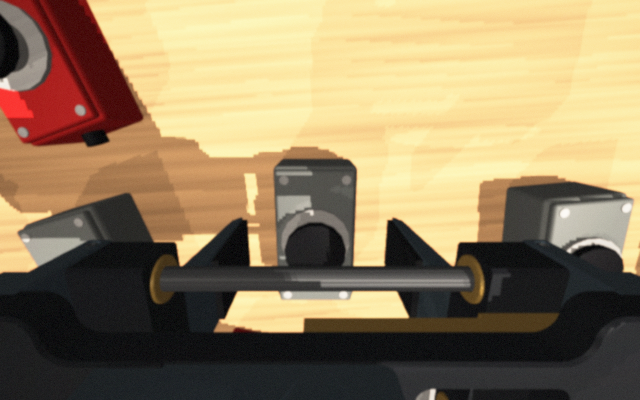

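The station is centred between the fingers. Descending gently, then gripping.

```bash
python3 -m creep '{"offset":[[0,0,0.01],[0,0,0.008],[0,0,0.006],[0,0,0.004],[0,0,0]],"rotation":[[0,0,0],[0,0,0],[0,0,0],[0,0,0],[0,0,0]]}'
python3 -m creep '{"offset":[[0,0,0.003],[0,0,0]],"rotation":[[0,0,0],[0,0,0]]}'
python3 -m creep '{"offset":[[0,0,0],[0,0,0],[0,0,0],[0,0,0],[0,0,0]],"rotation":[[0,0,0],[0,0,0],[0,0,0],[0,0,0],[0,0,0]]}' 1 30
```

```text
time_s: 19.7
ee_pos: [484.1, -9.5, 1.9]
ee_rot: [180.0, -0.0, 176.2]
force: [0.6, 0.5, -0.4]
gripper_width: 91.0
time_s: 19.95
ee_pos: [484.2, -9.4, -1.0]
ee_rot: [180.0, -0.0, 176.2]
force: [-0.5, -0.5, 0.5]
gripper_width: 91.5
time_s: 20.58
ee_pos: [484.2, -9.5, -0.8]
ee_rot: [-180.0, 0.0, 176.2]
force: [-0.5, -1.2, -0.1]
gripper_width: 55.8
```

```bash
python3 -m creep '{"offset":[[0,0,-0.005],[0,0,-0.01],[0,0,-0.015],[0,0,0]],"rotation":[[0,0,0],[0,0,0],[0,0,0],[0,0,0]]}'
python3 - <<'E'
from h import *
im=grab_frame("wrist"); s=grab_frame("scene"); print(env.state()["force"])
c=np.vstack([im[120:320,130:530],cv2.resize(s[130:270,230:370],(400,400))])
cv2.imwrite("pics/w13.png",c[:,:,::-1])
E
```

```text
time_s: 21.08
ee_pos: [485.3, -9.5, 30.3]
ee_rot: [180.0, 0.2, 176.2]
force: [0.1, 0.3, -4.1]
gripper_width: 55.8
[ 0.20557089 -0.67413956 -4.24224764]
```

View pics/w13.png

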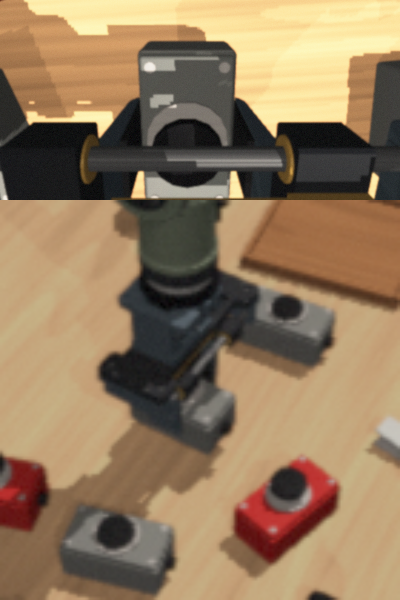

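Held and level (width 55.8, −4 N). Lift it, turn to the tray's yaw and carry it over.

```bash
python3 -m creep '{"offset":[[0,0,-0.02],[0,0,-0.03],[0,0,-0.03],[0,0,0],[-0.003,0.02,0]],"rotation":[[0,0,0],[0,0,0],[0,0,0],[0,0,-9],[0,0,0]]}'
python3 -m creep '{"offset":[[-0.0055,0.04,0],[-0.0055,0.04,0],[-0.0055,0.04,0],[-0.0055,0.04,0],[-0.0055,0.04,0]],"rotation":[[0,0,0],[0,0,0],[0,0,0],[0,0,0],[0,0,0]]}'
python3 -m creep '{"offset":[[-0.0055,0.04,0],[-0.0055,0.04,0],[-0.005,0.04,0],[-0.004,0.03,0],[0,0,0]],"rotation":[[0,0,0],[0,0,0],[0,0,0],[0,0,0],[0,0,0]]}'
python3 - <<'E'
from h import *
cp=camera_params("wrist"); im=grab_frame("wrist"); t=grab_frame("top"); print(env.state()["ee_pos"],env.state()["force"]); np.savez("w14.npz",**cp)
cv2.imwrite("pics/w14.png",im[:,:,::-1])
cv2.imwrite("pics/t14.png",cv2.resize(t[150:270,130:330],None,fx=3.5,fy=3.5,interpolation=cv2.INTER_CUBIC)[:,:,::-1])
E
```

```text
time_s: 21.8
ee_pos: [484.9, 10.2, 108.9]
ee_rot: [-180.0, -0.0, -174.8]
force: [0.3, 0.2, -4.7]
gripper_width: 55.9
time_s: 22.42
ee_pos: [493.8, 213.5, 108.2]
ee_rot: [-180.0, -0.1, -174.8]
force: [1.2, -0.8, -4.5]
gripper_width: 55.9
time_s: 23.05
ee_pos: [500.1, 365.4, 107.7]
ee_rot: [-180.0, -0.1, -174.6]
force: [-0.1, -0.4, -3.9]
gripper_width: 55.7
[499.93667264 363.00344861 107.93518819] [ 0.10686685 -1.1930519  -3.74286301]
```

View pics/w14.png

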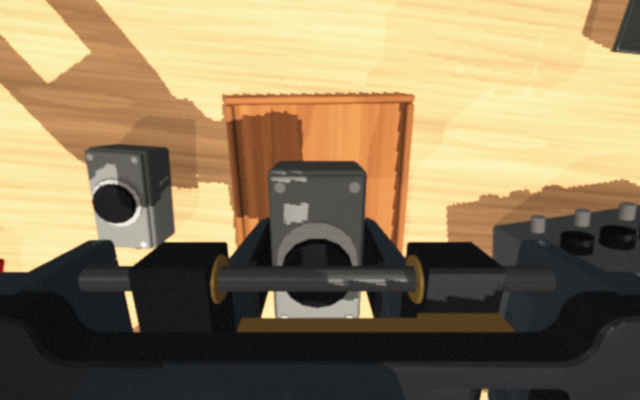

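View pics/t14.png

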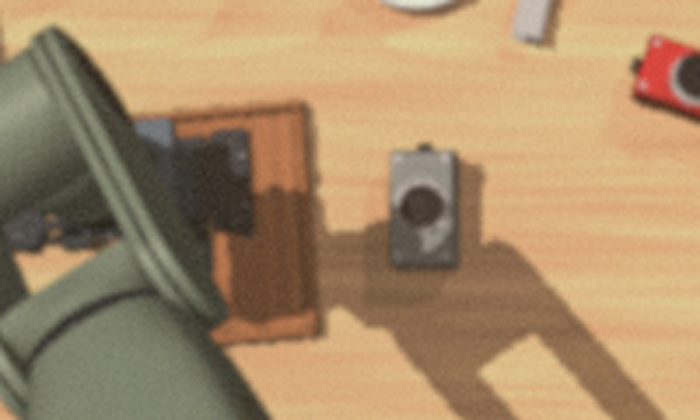

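```bash
python3 - <<'E'
from h import *
cp=dict(np.load("w14.npz"))
A=ray(cp,(224,96),18);B=ray(cp,(414,96),18); print(A,B,np.linalg.norm(A-B))
d=B-A; yaw=np.arctan2(-d[0],d[1]); print(np.degrees(yaw)); ux=np.array([np.cos(yaw),np.sin(yaw),0]); print((A+B)/2+103*ux)
# edges of box on right
for p in((495,240),(640,200)): print([ray(cp,p,z).round() for z in (0,80)])
E
```

```text
[409.47998169 267.89020984  18.        ] [392.52194329 450.0610029   18.        ] 182.9583912032112
5.31826193961418
[503.55756873 368.52246533  18.        ]
[array([539., 581.,   0.]), array([509., 522.,  80.])]
[array([476., 732.,   0.]), array([462., 633.,  80.])]
```

The tray centre is about (502,367) with yaw 5.3. Lowering.

```bash
python3 -m creep '{"offset":[[-0.002,0.003,0.02],[0,0,0.035],[0,0,0.025],[0,0,0.01],[0,0,0]],"rotation":[[0,0,0],[0,0,0],[0,0,0],[0,0,0],[0,0,0]]}'
python3 -m creep '{"offset":[[0,0,0.005],[0,0,0.002],[0,0,0.001],[0,0,0]],"rotation":[[0,0,0],[0,0,0],[0,0,0],[0,0,0]]}'
```

```text
time_s: 23.78
ee_pos: [502.4, 366.0, 18.9]
ee_rot: [-180.0, -0.1, -174.8]
force: [-0.2, -0.2, -4.4]
gripper_width: 55.8
time_s: 24.28
ee_pos: [502.6, 366.9, 11.4]
ee_rot: [180.0, 0.0, -174.8]
force: [1.6, 0.2, -4.2]
gripper_width: 56.1
```

```bash
python3 -m creep '{"offset":[[0,0,0.002],[0,0,0.001],[0,0,0]],"rotation":[[0,0,0],[0,0,0],[0,0,0]]}'
python3 -m creep '{"offset":[[0,0,0.001],[0,0,0]],"rotation":[[0,0,0],[0,0,0]]}'
```

```text
time_s: 24.65
ee_pos: [502.4, 366.7, 8.0]
ee_rot: [-180.0, -0.0, -174.8]
force: [-0.3, 0.1, -4.1]
gripper_width: 55.9
time_s: 24.9
ee_pos: [502.6, 366.8, 7.2]
ee_rot: [180.0, 0.0, -174.8]
force: [0.7, 0.2, -4.0]
gripper_width: 56.0
```

```bash
python3 -m creep '{"offset":[[0,0,0.0007],[0,0,0]],"rotation":[[0,0,0],[0,0,0]]}'
python3 -m creep '{"offset":[[0,0,0.0007],[0,0,0]],"rotation":[[0,0,0],[0,0,0]]}'
```

```text
time_s: 25.15
ee_pos: [502.6, 366.9, 7.2]
ee_rot: [180.0, 0.0, -174.8]
force: [-1.6, -0.0, 3.9]
gripper_width: 55.5
time_s: 25.4
ee_pos: [502.6, 366.9, 7.2]
ee_rot: [180.0, 0.0, -174.8]
force: [-2.8, -2.2, 6.8]
gripper_width: 55.8
```

It's on the floor (contact at 7.2, force now upward). Release and rise.

```bash
python3 -m creep '{"offset":[[0,0,0],[0,0,0],[0,0,0],[0,0,0]],"rotation":[[0,0,0],[0,0,0],[0,0,0],[0,0,0]]}' 0 30
python3 -m creep '{"offset":[[0,0,-0.015],[0,0,-0.03],[0,0,-0.04],[0,0,-0.04],[0,0,0]],"rotation":[[0,0,0],[0,0,0],[0,0,0],[0,0,0],[0,0,0]]}'
python3 -m creep '{"offset":[[0.05,0,-0.02],[0.05,0,0],[0.05,0,0],[0,0,0]],"rotation":[[0,0,0],[0,0,0],[0,0,0],[0,0,0]]}'
python3 - <<'E'
from h import *
s=grab_frame("scene"); t=grab_frame("top"); w=grab_frame("wrist")
cv2.imwrite("pics/s15.png",s[:,:,::-1]); cv2.imwrite("pics/t15.png",t[:,:,::-1])
c=np.vstack([cv2.resize(s[110:290,190:390],(600,540),interpolation=cv2.INTER_CUBIC)]); cv2.imwrite("pics/z15.png",c[:,:,::-1])
cs=camera_params("scene")
for k in"RL":
    x,y=CAPS[k]; print(k,dark(s,*proj(cs,[x,y,62]),10,55,12)[0],proj(cs,[x,y,67])[1],proj(cs,[x,y,55])[1])
E
```

```text
time_s: 25.9
ee_pos: [502.5, 366.8, 5.6]
ee_rot: [180.0, -0.0, -174.8]
force: [-0.6, -0.8, 0.0]
gripper_width: 90.5
time_s: 26.52
ee_pos: [504.7, 368.3, 135.8]
ee_rot: [179.7, 0.5, -174.8]
force: [0.3, 0.5, -0.4]
gripper_width: 90.9
time_s: 27.02
ee_pos: [349.7, 351.9, 150.5]
ee_rot: [-179.9, -0.1, -174.6]
force: [0.3, 0.7, 0.0]
gripper_width: 91.6
R [269.7254902  245.85294118] 243.798074668765 246.32815253407148
L [329.80701754 167.31578947] 164.82691384155845 167.51045003480147
```

View pics/z15.png

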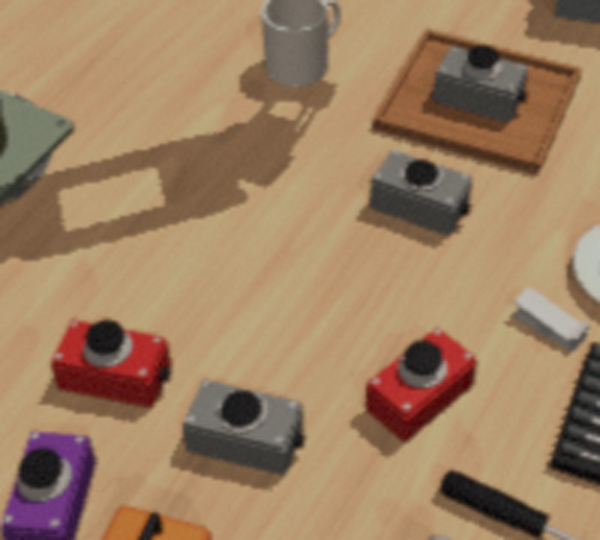

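View pics/t15.png

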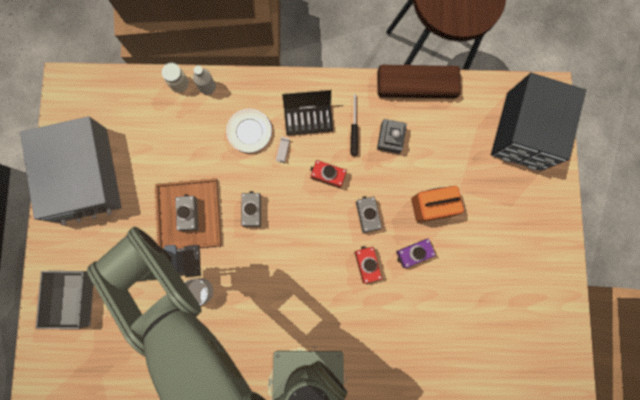

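```bash
python3 -c "
from workcell import env
print(env.state()['force'],env.state()['time_s']); print(env.job_done())"
```

```text
[-0.16289043  0.26556932  0.58614858] 27.175
the job is handed in; nothing more can be done
None
```

I pressed the three grey stations right, middle, left, each to a firm stop at 13–16 N, and handed the job in at 27.2 s.

- **Right and left:** both caps stayed in. The last scene picture puts them at rows 245.9 and 167.3, against 246.3 and 167.5 expected for pressed in. I left them where they stood.
- **Middle:** its button sprang back out, so I gripped it across the width. I lowered it into the tray until it touched the floor, then let go. The last pictures show it upright, flat and well inside the tray walls, and everything else looks undisturbed to the eye.

**Disagreement:** the shut fingertips are about 23 mm short of the reported TCP. My first two descents over the right station (the first down to a reported 50.5 mm) therefore stopped in the air without touching the cap. I carried on down until I felt contact, and used that offset for every press and for the grip.

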